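# Clear the desiccator lid, crack its seal and hold it ajar

### The job

The pair of ear defenders left standing on the desiccator's lid is in the way: hang it over the bar of the drying rail, band over the bar with one cup on either side, and let go of it. Then break the lid free from its sticky seal without jerking it high into the air, and hold it level over its box, slightly open, about 3 cm above the closed position. Finish while still holding it there, steady, carried by the gripper alone, and leave the other things on the bench where they are.

Things in the scene. Friction and masses are not known exactly. Their poses are not given: they have to be found in the camera images.
- defenders: Ear defenders, 0.2-0.3 kg, 158 mm tall, 156 over the cups, standing on the lid astride its handle. Origin: bottom centre between the cups; z up, y cup to cup, x across the 22 mm wide black band. Grip the crown's padded block: 26 mm (x) by 44 (y), z 132 to 158 mm. Cups 60 mm (x), 78 high, from y = 45 to 78 mm each side. From the block the band slopes down to y = 58, z = 104 mm, then to the cups.
- crown (a point): Middle of the flat underside of the ear defenders' crown, 132 mm above their origin: this rests on the bar when they are hung. Axes as defenders.
- rail: Drying rail fixed to the bench: one horizontal round steel bar 280 mm long along its y axis, 14 mm in diameter, its centre line 165 mm above the bench, on an upright post at either end that rises no higher than the bar. Origin on the bench under the middle of the bar, z up.
- rail_mid (a point): Middle of the rail's bar, on its centre line; y axis along the bar.
- lid: Clear lid of the desiccator, 236 mm (x) by 256 mm (y), 8 mm thick, 0.45 kg, loose (lifts straight off). Origin: centre of its underside, 103 mm above the bench when shut; z up. A plug of two ribs reaches 28 mm below it. The seal sticks: a straight pull on the handle must reach about 16 N (weight 4.4 N included) at 2 to 5 mm of lift; it is free after 15 mm; it grips again if pushed shut.
- handle (a point): Middle of the lid's handle, a horizontal steel bar 12 mm in diameter along the lid's y axis, 68 mm clear between its posts, centre line 38 mm above the lid's top (46 mm above the lid's origin). Axes as lid.
- desiccator: Clear plastic box fixed to the bench, 220 mm (x) by 240 mm (y), rim 103 mm above the bench; the shut lid's top is at 111 mm. Origin: bottom centre; z up, axes as the lid's when shut.
- amber_bottle: Bystander: brown reagent bottle, 64 mm in diameter, 130 mm tall, red cap; origin bottom centre.
- white_jar: Bystander: white jar with red lid, 56 mm in diameter, 75 mm tall; origin bottom centre.
- beaker: Bystander: glass beaker, 54 mm in diameter, 70 mm tall; origin bottom centre.
- tip_box: Bystander: clear plastic box, 85 by 120 by 70 mm; origin bottom centre.
- tube_rack: Bystander: blue rack of capped tubes, 70 by 160 mm, 102 mm tall; origin bottom centre.
- spatula: Bystander: lab spatula 180 mm long, lying on the bench at one side; origin underside centre.
Things that resemble listed ones, but are neither listed nor needed, are in the scene too. Leave any pink look-alike of the defenders alone.

How it is judged:
By the outcome, as a careful person would: the job done as asked, in the order asked, and still so for the second after the job is handed in, while the arm keeps its last pose, push and grip.
It also fails if it takes over 64 s, if anything falls off the work surface, if the arm or the gripper's body presses on something with over 40 N, if the wrist force passes 120 N, or if a joint passes its speed limit or range.

### The arm

A 7-joint arm with a two-finger parallel gripper is mounted at the origin on the work surface. World frame = base frame: x ahead of the robot, y to its left, z up, the work surface at z = 0. Lengths are in m, angles in rad, forces in N, time in s.
With the tool pointing down it reaches from about 0.35 to 0.9 m from the base axis. Payload 7.2 kg.
Tool frame: the origin (TCP) lies at the centre of the arm's flange, where the gripper is bolted on; the fingertips stand 182 mm ahead of it and the grasp point (between the pads) lies 163 mm ahead of it; z points along the fingers, y is the direction in which the jaws open and shut (so a half turn about z gives the same grasp; the last joint's range is limited). The gripper opens to 88 mm and grips with 3 to 60 N. Pads are 20 mm wide; open, the fingers measure 115 mm over their backs; the gripper's body (75 mm by 178 mm) begins 61 mm behind the grasp point.
Start: joints at [1.21, 0.411, -0.013, 1.596, 0.006, 1.134, -0.082], TCP at [0.18, -0.598, 0.405] pointing down, gripper open.
Joint ranges: [-2.95, 2.95], [-0.29, 1.99], [-1.47, 1.44], [0.14, 2.54], [-1.03, 4.17], [0.13, 1.85], [-2.86, 2.86]. Speed limits (rad/s): [2.39, 2.39, 3.01, 3.01, 3.14, 3.14, 3.14].

### API

Orientations are given as [roll, pitch, yaw] about the fixed x, y, z axes, in that order (R = Rz(yaw) Ry(pitch) Rx(roll)).
In Python, from plant import ctrl gives the robot as it stands.
- The arm moves only by the tool servo_tool, never from a script. Its argument "motion" is text: rows parted by semicolons, each of 5 numbers parted by spaces: the shift along the tool's x, y, z in m, then the turn about the tool's z in rad, then the opening, from 0 (shut) to 1 (fully open). A call has 1 to 10 rows; each row shifts and turns the commanded pose from where the row before left it, along the tool's axes as they then stand; what a row does not reach is not made up. A row lasts 1/8 s, in which the tool goes at most 62.5 mm and 10.7 degrees, less where a joint would pass 70% of its speed; a pose out of reach is approached as far as the arm can. A call is refused whole if a number of a shift passes 0.0625 or a number of a turn 0.188, either way. A call with a gripper value outside its range is refused whole. The fingers move at their own pace and stop on an object; the grip force is fixed at half the most. Time passes only in rows, so rows that do not move let the fingers close. It gives the time, the measured TCP pose, the force and the opening at its end, in the units of the state.
- ctrl.state(): the state, without advancing time (a new reading comes with each control period).
- ctrl.get_image(name): name is "scene" or "top" or "wrist"; returns the picture (384x512x3 uint8, blue, green, red); there is no depth.
- ctrl.calibration(name): a dict with "intrinsics" (3x3 intrinsics, pixels), "D" ([k1, k2, p1, p2, k3] as OpenCV has them; the pictures are not rectified), "cam_to_world" (4x4, takes a point from camera to world coordinates); the wrist camera has in their place "tool_from_camera" (4x4, takes a point from camera to tool coordinates, whose origin is the TCP and whose axes are the flange's). Camera axes: x right, y up, looking along -z (the intrinsics and any distortion apply to the point x, -y, -z); pixel columns grow to the right and rows downward; lengths in m; the calibration is good to about 2 mm. A picture is of the moment at which its call begins: read the wrist's pose just before it. calibration takes no time and is no camera call.
- ctrl.hand_in(): hands the job in, once; it reports no verdict.
The state is a dict: "t": time; "joints": joint angles; "qvel": joint speeds; "effort": joint torques, N m; "position": TCP position; "tool_rot": TCP orientation; "force": force on the tool from outside, world axes, zero at the start; "ft_torque": the same for the moment, N m; "grip_width": opening from 0.0 (shut) to 1.0 (fully open).
Only numpy, scipy, OpenCV 4.12 (cv2) and the standard library are available. Lean on these libraries where they do the work, as an engineer would, in place of code of your own. Each camera call takes 0.05 s, during which the arm holds its last target. There are 200 camera calls.

## Working session

There is one attempt and no reset: what is moved stays moved. The work goes in short steps, Python scripts to look and compute and a tool call to move; the robot and the scene stay as the last step left them, time stands still between calls to the robot, and variables do not carry over. Pictures are saved under pics/ and viewed, and the job is handed in when it is done.

Besides the shell and the picture viewer there is one more tool, called as name(argument=value, ...) on one line, values as JSON. servo_tool: Moves the arm, as the interface text tells. Its arguments: {"type":"object","properties":{"motion":{"type":"string"}},"required":["motion"]}

```bash
ls; mkdir -p pics
python3 - <<'E'
from plant import ctrl
import cv2,numpy as np
np.set_printoptions(precision=4,suppress=True)
print(ctrl.state())
for n in ["scene","top","wrist"]:
    c=ctrl.calibration(n); print(n,c)
for n in ["scene","top","wrist"]:
    cv2.imwrite(f"pics/{n}0.png",ctrl.get_image(n))
E
```

```text
pics
{'t': 0.0, 'joints': array([ 1.2098,  0.4119, -0.0127,  1.5971,  0.0056,  1.1343, -0.0822]), 'qvel': array([0.0006, 0.0004, 0.0019, 0.0008, 0.0003, 0.001 , 0.0011]), 'effort': array([  0.0016, -58.795 ,   0.6424, -29.1079,  -0.0538,   0.0184,
         0.0002]), 'position': array([ 0.1803, -0.5982,  0.4038]), 'tool_rot': array([-3.14  ,  0.0001,  0.2929]), 'force': array([ 0.8604,  0.3147, -0.4417]), 'ft_torque': array([-0.0122,  0.0072,  0.0074]), 'grip_width': 0.9981603240630528}
scene {'intrinsics': array([[420.1259,   0.    , 257.0466],
       [  0.    , 420.1259, 193.4749],
       [  0.    ,   0.    ,   1.    ]]), 'D': array([-0.048,  0.   ,  0.   ,  0.   ,  0.   ]), 'cam_to_world': array([[ 0.5117, -0.5237,  0.681 ,  1.5187],
       [ 0.8591,  0.3057, -0.4105, -0.6203],
       [ 0.0068,  0.7951,  0.6064,  1.007 ],
       [ 0.    ,  0.    ,  0.    ,  1.    ]])}
top {'intrinsics': array([[351.8386,   0.    , 255.0206],
       [  0.    , 351.8386, 188.9087],
       [  0.    ,   0.    ,   1.    ]]), 'D': array([-0.1005,  0.    ,  0.    ,  0.    ,  0.    ]), 'cam_to_world': array([[-0.0283,  0.9881, -0.151 ,  0.3202],
       [-0.9995, -0.0305, -0.0125, -0.0344],
       [-0.017 ,  0.1506,  0.9885,  1.5605],
       [ 0.    ,  0.    ,  0.    ,  1.    ]])}
wrist {'intrinsics': array([[273.2547,   0.    , 254.9297],
       [  0.    , 273.2547, 189.5248],
       [  0.    ,   0.    ,   1.    ]]), 'D': array([-0.0392,  0.    ,  0.    ,  0.    ,  0.    ]), 'tool_from_camera': array([[-0.0009,  0.9647,  0.2633,  0.0718],
       [ 1.    ,  0.001 , -0.0001,  0.0002],
       [-0.0003,  0.2633, -0.9647,  0.0208],
       [ 0.    ,  0.    ,  0.    ,  1.    ]])}
```

View pics/scene0.png

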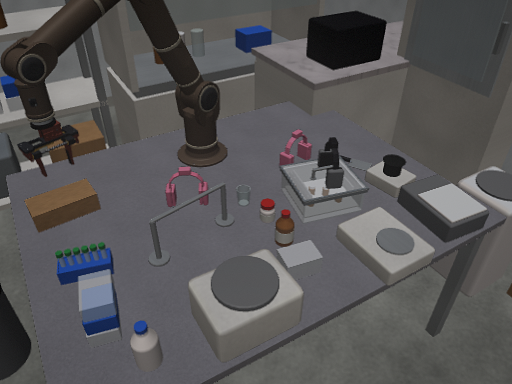

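View pics/top0.png

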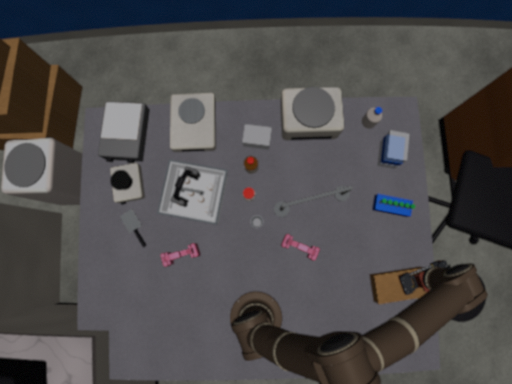

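View pics/wrist0.png

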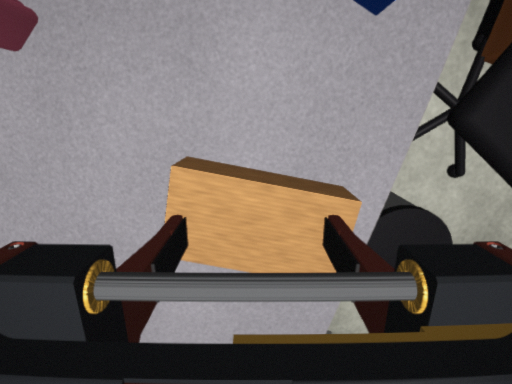

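The top view shows the box with the black defenders near px (185,187), the rail from (282,209) to (345,192), and pink look-alikes at (180,255) and (300,246). I'll zoom in next.

```bash
cat > h.py <<'E'
import cv2,numpy as np
from plant import ctrl
from scipy.spatial.transform import Rotation as R
np.set_printoptions(precision=4,suppress=True)
def cam(n,st=None):
    c=ctrl.calibration(n)
    if n=="wrist":
        T=np.eye(4);T[:3,:3]=R.from_euler('xyz',st['tool_rot']).as_matrix();T[:3,3]=st['position']
        M=T@c['tool_from_camera']
    else: M=c['cam_to_world']
    return c['intrinsics'],c['D'],M
def ray(C,uv):
    K,D,M=C
    p=cv2.undistortPoints(np.array([[uv]],float),K,D)[0,0]
    d=M[:3,:3]@np.array([p[0],-p[1],-1]);return M[:3,3],d/np.linalg.norm(d)
def onz(C,uv,z):
    o,d=ray(C,uv);return o+d*(z-o[2])/d[2]
def tri(*cu):
    A=np.zeros((3,3));b=np.zeros(3);rs=[ray(C,u) for C,u in cu]
    for o,d in rs:
        P=np.eye(3)-np.outer(d,d);A+=P;b+=P@o
    x=np.linalg.solve(A,b)
    return x,[np.linalg.norm(np.cross(x-o,d)) for o,d in rs]
def proj(C,X):
    K,D,M=C
    X=np.atleast_2d(X);p=(X-M[:3,3])@M[:3,:3];p=p*[1,-1,-1]
    return cv2.projectPoints(p,np.zeros(3),np.zeros(3),K,D)[0][:,0]
def crop(img,x0,y0,x1,y1,s,fn):
    cv2.imwrite(fn,cv2.resize(img[y0:y1,x0:x1],None,fx=s,fy=s,interpolation=cv2.INTER_CUBIC))
E
python3 - <<'E'
from h import *
t=cv2.imread('pics/top0.png');s=cv2.imread('pics/scene0.png')
crop(t,150,150,240,230,8,'pics/t1.png');crop(t,260,170,360,220,8,'pics/t2.png')
crop(s,270,125,370,225,6,'pics/s1.png');crop(s,140,170,240,270,6,'pics/s2.png')
E
```

```text
(no output)
```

View pics/t1.png

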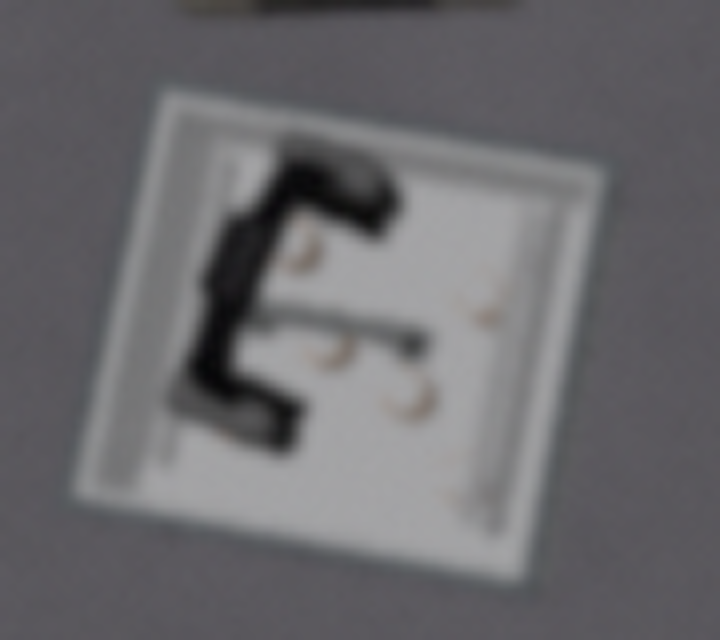

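View pics/t2.png

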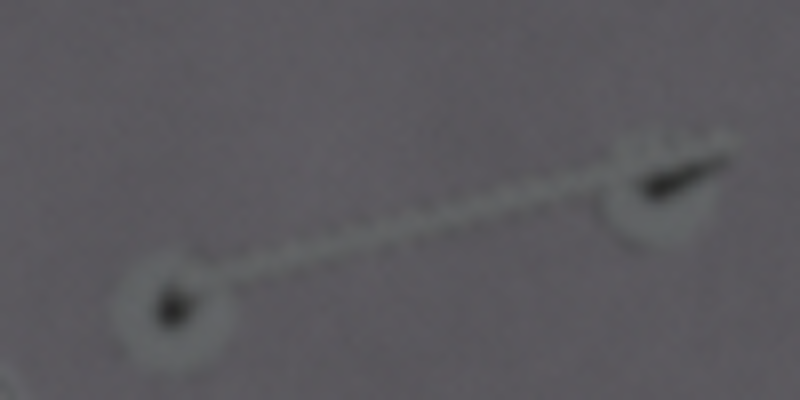

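View pics/s1.png

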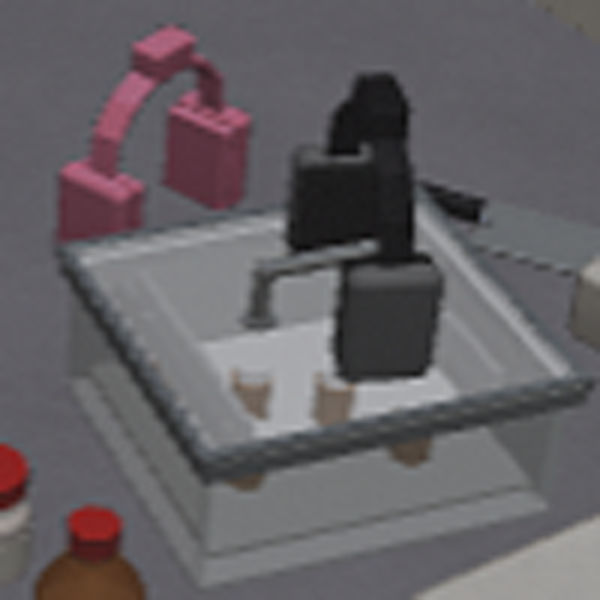

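View pics/s2.png

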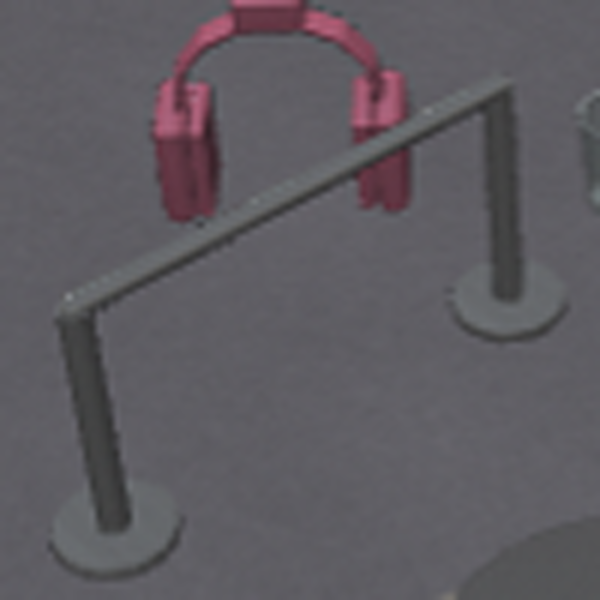

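Run:
```python
from h import *
T=cam('top');S=cam('scene')
print('block',tri((T,(179.4,183.1)),(S,(333.7,140))))
cor=[np.array(onz(T,(150+a/8,150+b/8),.111)) for a,b in [(168,95),(605,170),(525,580),(75,492)]]
cs=[np.array(onz(S,(270+a/6,125+b/6),.111)) for a,b in [(590,380),(205,465),(65,248),(0,0)]]
print(np.array(cor),np.mean(cor,0));print(np.array(cs)[:3])
for i in range(4):
    d=cor[(i+1)%4]-cor[i];print(np.linalg.norm(d),np.degrees(np.arctan2(d[1],d[0])))
# tri corners
print('tri',tri((T,(150+168/8,150+95/8)),(S,(270+590/6,125+380/6))),tri((T,(150+605/8,150+170/8)),(S,(270+205/6,125+465/6))),tri((T,(150+525/8,150+580/8)),(S,(270+65/6,125+248/6))))
e=[onz(S,(140+a/6,170+b/6),.165) for a,b in [(70,302),(508,88)]]
print('rail',e,np.mean(e,0),np.linalg.norm(e[1]-e[0]),[(proj(T,x)-[260,170])*8 for x in e])
f=[onz(T,(260+a/8,170+b/8),0) for a,b in [(172,312),(662,200)]]
print('railfeet',f,np.mean(f,0))
print('handle',tri((T,(150+410/8,150+342/8)),(S,(270+265/6,125+268/6))))
```

```text
block (array([0.5519, 0.2704, 0.2633]), [np.float64(0.004423518661603292), np.float64(0.004423518661603344)])
[[0.6692 0.3387 0.111 ]
 [0.6206 0.1056 0.111 ]
 [0.4065 0.1504 0.111 ]
 [0.4585 0.3864 0.111 ]] [0.5387 0.2453 0.111 ]
[[0.688  0.3477 0.111 ]
 [0.6376 0.0996 0.111 ]
 [0.4106 0.1534 0.111 ]]
0.2381506727444121 -101.77221776315099
0.2187242044977728 168.1738009979053
0.2415973567548969 77.58126029397395
0.21602862027229594 -12.736979017185057
tri (array([0.6769, 0.3486, 0.1012]), [np.float64(0.008558266941390792), np.float64(0.008558266941390728)]) (array([0.6243, 0.1083, 0.098 ]), [np.float64(0.0017293491519228042), np.float64(0.0017293491519229005)]) (array([0.4078, 0.1526, 0.1093]), [np.float64(0.002258634734856303), np.float64(0.0022586347348562135)])
rail [array([ 0.527 , -0.3971,  0.165 ]), array([ 0.4752, -0.1201,  0.165 ])] [ 0.5011 -0.2586  0.165 ] 0.2818971005727655 [array([[716.1253, 140.5993]]), array([[170.8054, 260.3189]])]
railfeet [array([ 0.4646, -0.1297,  0.    ]), array([ 0.5188, -0.4071,  0.    ])] [ 0.4917 -0.2684  0.    ]
handle (array([0.5312, 0.2097, 0.1456]), [np.float64(0.007192116966892432), np.float64(0.007192116966892527)])
```

The bottom line from two views: the block is near (0.55,0.27,0.26), the lid's yaw is about -12°, and the rail's middle is near (0.50,-0.26) with a yaw of about 10.6°. I'll refine these with the wrist camera, rail first.

servo_tool(motion="0.03 -0.02 -0.03 0 1;0.045 -0.026 -0.03 0 1;0.045 -0.026 -0.03 0 1;0.045 -0.026 -0.03 0 1;0.045 -0.026 -0.02 0 1;0.045 -0.026 0 0 1;0.045 -0.026 0 0 1;0.045 -0.026 0 0 1;0.04 -0.02 0 0 1;0.02 -0.01 0 0 1")

```text
t: 1.4
position: [0.5028, -0.2569, 0.5443]
tool_rot: [-3.141, -0.0, 0.296]
force: [0.6, -0.2, -0.2]
grip_width: 1.001
```

Run:
```python
from h import *
import pickle
st=ctrl.state();print(st['t'],st['position'],st['tool_rot'],st['joints'],abs(st['qvel']).max())
im=ctrl.get_image('wrist');cv2.imwrite('pics/w1.png',im);pickle.dump(st,open('w1.pkl','wb'))
C=cam('wrist',st)
print(proj(C,[[0.527,-.397,.165],[.4752,-.1201,.165]]))
```

```text
1.4 [ 0.5028 -0.2569  0.5443] [-3.1406 -0.0002  0.2962] [ 0.6048  0.2391 -0.2734  1.518   0.0641  1.3939 -0.9471] 0.3143640187593227
[[358.768  183.6009]
 [150.6174 160.9452]]
```

View pics/w1.png

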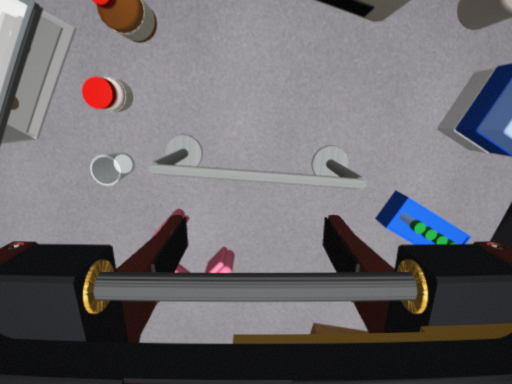

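The bar runs from (152,168) to (364,183), and the pose was still settling. I'll take a settled picture, then a second one from another spot.

servo_tool(motion="0 0 0 0 1;0 0 0 0 1;0 0 0 0 1")

```text
t: 1.82
position: [0.5004, -0.2605, 0.5447]
tool_rot: [3.141, 0.0, 0.291]
force: [0.6, 0.4, -0.0]
grip_width: 0.998
```

Run:
```python
from h import *
import pickle
st=ctrl.state();print(st['t'],st['position'],st['tool_rot'],abs(st['qvel']).max())
im=ctrl.get_image('wrist');cv2.imwrite('pics/w2.png',im);pickle.dump(st,open('w2.pkl','wb'))
crop(im,135,140,385,220,3.2,'pics/w2c.png')
```

```text
1.825 [ 0.5004 -0.2605  0.5447] [3.1412 0.0003 0.2907] 0.005004906640153884
```

View pics/w2c.png

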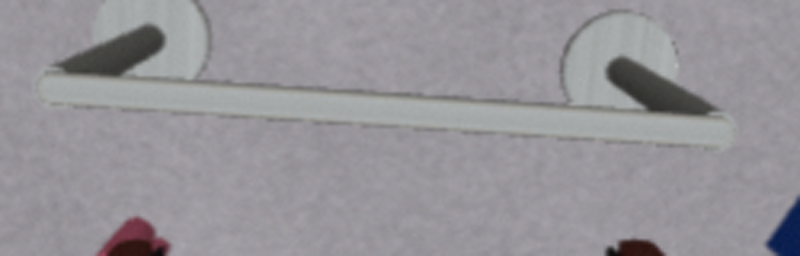

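servo_tool(motion="0.02 -0.025 0 0 1;0.02 -0.05 0 0 1;0.01 -0.05 0 0 1;0 -0.025 0 0 1;0 0 0 0 1;0 0 0 0 1;0 0 0 0 1")

```text
t: 2.75
position: [0.5059, -0.103, 0.5444]
tool_rot: [3.142, 0.0, 0.29]
force: [-0.6, -0.3, 1.0]
grip_width: 1.0
```

Run:
```python
from h import *
import pickle
st=ctrl.state();print(st['t'],st['position'],st['tool_rot'],abs(st['qvel']).max())
im=ctrl.get_image('wrist');cv2.imwrite('pics/w3.png',im);pickle.dump(st,open('w3.pkl','wb'))
```

```text
2.75 [ 0.5059 -0.103   0.5444] [3.1415 0.0003 0.2904] 0.0060977867757306915
```

View pics/w3.png

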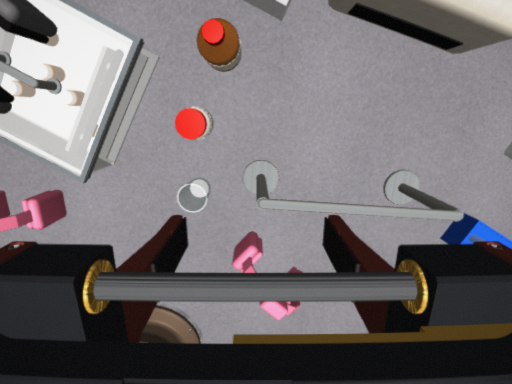

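In w3 the bar runs from about (258,203) to (463,216).

Run:
```python
from h import *
crop(cv2.imread('pics/w3.png'),245,150,475,230,3.2,'pics/w3c.png')
```

```text
(no output)
```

View pics/w3c.png

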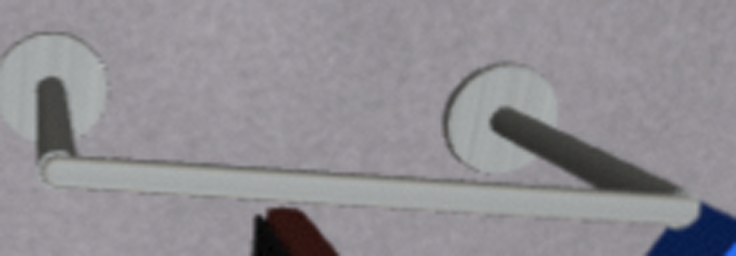

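servo_tool(motion="0.02 -0.02 0 -0.1 1;0.02 -0.04 0 -0.18 1;0.02 -0.04 0 -0.18 1;0 -0.045 0 -0.18 1;0 -0.04 0 -0.18 1;0 -0.04 0 -0.18 1;0 -0.03 0 -0.18 1;0 0 0 -0.18 1;0 0 0 -0.18 1;0 0 0 -0.18 1")

```text
t: 4.05
position: [0.3901, 0.0946, 0.5448]
tool_rot: [3.141, 0.0, 2.017]
force: [0.1, -0.4, -1.0]
grip_width: 1.001
```

servo_tool(motion="0.01 0.03 0 0 1;0.02 0.05 0 0 1;0.02 0.055 0 0 1;0.02 0.05 0 0 1;0.014 0.032 0 0 1;0 0 0 -0.18 1;0 0 0 -0.18 1;0 0 0 -0.18 1;0 0 0 -0.16 1;0 0 0 0 1")

```text
t: 5.3
position: [0.5508, 0.2631, 0.5441]
tool_rot: [-3.141, -0.001, 2.71]
force: [-0.4, -0.1, -0.1]
grip_width: 1.0
```

Run:
```python
from h import *
import pickle
W2=cam('wrist',pickle.load(open('w2.pkl','rb')));W3=cam('wrist',pickle.load(open('w3.pkl','rb')))
a=tri((W2,(146.9,166.9)),(W3,(257.8,202.5)));b=tri((W2,(364.4,181.3)),(W3,(462.8,215.6)))
print(a,b,(a[0]+b[0])/2,np.linalg.norm(a[0]-b[0]));d=a[0]-b[0];print(np.degrees(np.arctan2(d[1],d[0])))
for C,p,q in[(W2,(146.9,166.9),(364.4,181.3)),(W3,(257.8,202.5),(462.8,215.6))]:
    p=onz(C,p,.165);q=onz(C,q,.165);d=p-q;print((p+q)/2,np.linalg.norm(d),np.degrees(np.arctan2(d[1],d[0])))
st=ctrl.state();print(st['t'],st['position'],st['tool_rot'],st['joints'],abs(st['qvel']).max())
im=ctrl.get_image('wrist');cv2.imwrite('pics/w4.png',im);pickle.dump(st,open('w4.pkl','wb'))
```

```text
(array([ 0.4632, -0.1195,  0.163 ]), [np.float64(3.1883523428782224e-05), np.float64(3.1883523428722e-05)]) (array([ 0.5283, -0.4077,  0.1641]), [np.float64(0.0001235271385757531), np.float64(0.0001235271385756623)]) [ 0.4957 -0.2636  0.1636] 0.29545896728775317
102.74569501819822
[ 0.4961 -0.2637  0.165 ] 0.2943366547895786 102.73156764913917
[ 0.4961 -0.2631  0.165 ] 0.29471493534521703 102.6490418281577
5.3 [0.5508 0.2631 0.5441] [-3.1413 -0.0008  2.7103] [ 0.045   0.4223 -0.836   1.38    0.3099  1.4744  0.3634] 0.08108791201110487
```

View pics/w4.png

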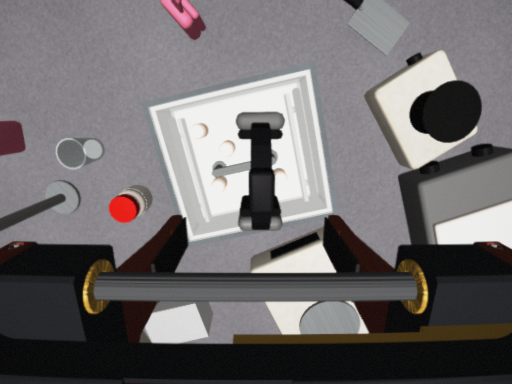

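The rail checks out: 294 mm including rounded ends, height 0.164, midpoint (0.496,-0.2635), yaw 12.7°. In w4 the defenders' band runs vertically near x=262, with the block at (262,185).

servo_tool(motion="0 0 0 0 1;0 0 0 0 1")

```text
t: 5.6
position: [0.55, 0.264, 0.5447]
tool_rot: [-3.142, 0.0, 2.711]
force: [-0.3, -0.2, -0.0]
grip_width: 1.002
```

Run:
```python
from h import *
import pickle
st=ctrl.state();print(st['t'],st['position'],st['tool_rot'],abs(st['qvel']).max())
im=ctrl.get_image('wrist');cv2.imwrite('pics/w5.png',im);pickle.dump(st,open('w5.pkl','wb'))
crop(im,135,60,345,250,3.1,'pics/w5c.png')
```

```text
5.6 [0.55   0.264  0.5447] [-3.1416  0.0001  2.7111] 0.007224444156150476
```

servo_tool(motion="0.02 0.02 0 0 1;0.04 0.03 0 0 1;0.02 0.02 0 0 1;0 0 0 0 1;0 0 0 0 1;0 0 0 0 1")

```text
t: 6.4
position: [0.5073, 0.3597, 0.5445]
tool_rot: [-3.141, 0.001, 2.71]
force: [-0.0, -0.0, 0.2]
grip_width: 0.999
```

Run:
```python
from h import *
import pickle
st=ctrl.state();print(st['t'],st['position'],st['tool_rot'],abs(st['qvel']).max())
im=ctrl.get_image('wrist');cv2.imwrite('pics/w6.png',im);pickle.dump(st,open('w6.pkl','wb'))
crop(im,50,100,270,270,3.4,'pics/w6c.png')
```

```text
6.4 [0.5073 0.3597 0.5445] [-3.1411  0.0005  2.7104] 0.0046589430229292995
```

View pics/w5c.png

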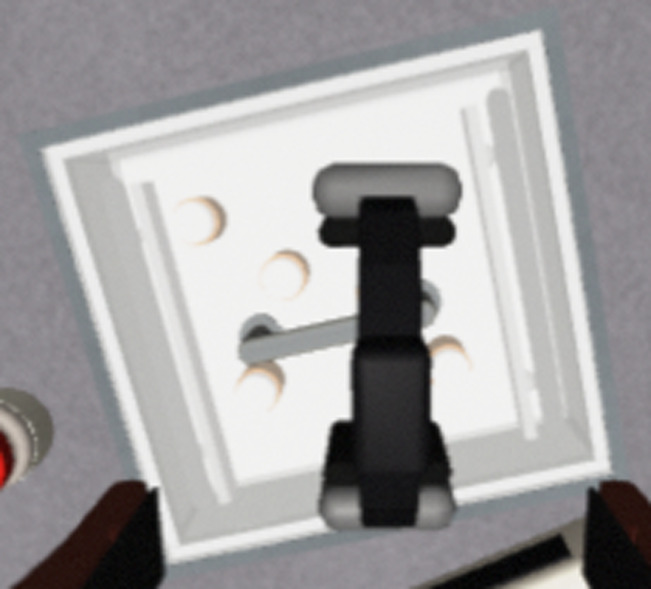

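View pics/w6c.png

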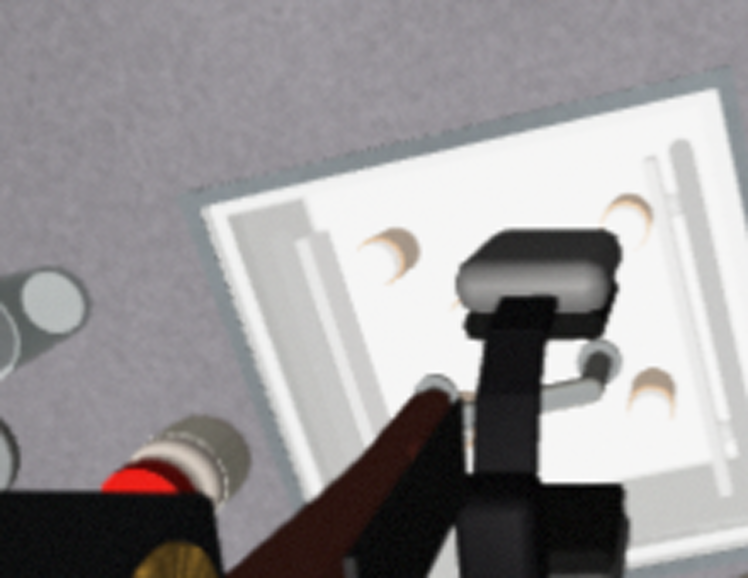

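Run:
```python
from h import *
a=cv2.imread('pics/w5.png');b=cv2.imread('pics/w6.png')
f=lambda i:np.clip(i.astype(float)*4,0,255).astype(np.uint8)
crop(f(a),225,110,295,240,5,'pics/e5.png')
crop(f(b),180,160,260,290,5,'pics/e6.png')
p=cv2.imread('pics/e5.png');q=cv2.imread('pics/e6.png')
cv2.imwrite('pics/e.png',np.hstack([p,q]))
print(p.shape,q.shape)
```

```text
(650, 350, 3) (650, 400, 3)
```

View pics/e.png

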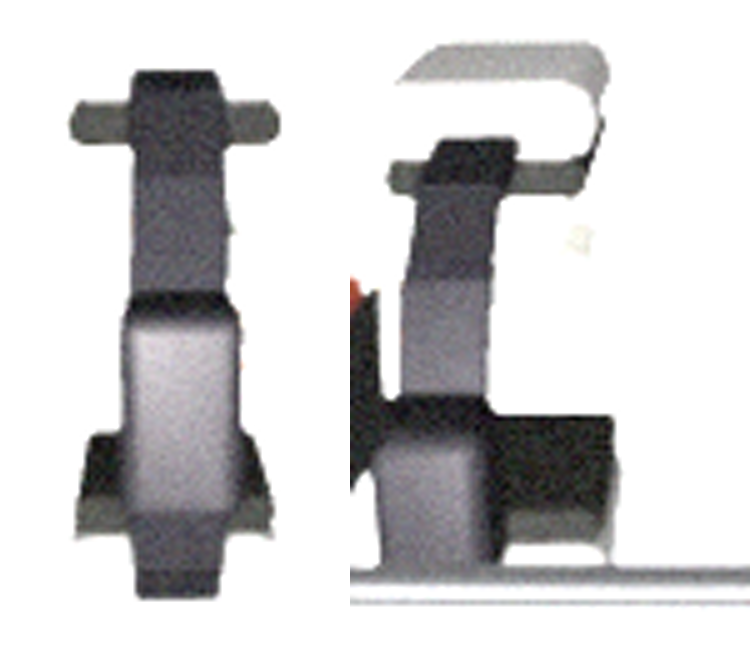

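Run:
```python
from h import *
import pickle
A=cam('wrist',pickle.load(open('w5.pkl','rb')));B=cam('wrist',pickle.load(open('w6.pkl','rb')))
p5=lambda x,y:(x/5+225,y/5+110)
p6=lambda x,y:((x-350)/5+180,y/5+160)
c5=lambda x,y:(x/3.1+135,y/3.1+60)
c6=lambda x,y:(x/3.4+50,y/3.4+100)
print('front edge',tri((A,p5(183,318)),(B,p6(437,435))))
print('band end top',tri((A,p5(178,180)),(B,p6(457,280))))   # band corner at y=58,z=104
print('band low',tri((A,p5(178,72)),(B,p6(480,140))))
print('handle end near', tri((A,c5(262,342)),(B,c6(435,388))))
print('handle far', tri((A,c5(425,300)),(B,c6(600,360))))
for k in [(20,135),(545,15)]: print(k,onz(A,c5(*k),.111))
print('lid corner',tri((A,c5(42,150)),(B,c6(203,207))),tri((A,c5(540,32)),(B,c6(717,90))))
for z in(.26,.269): 
  print(z,[onz(A,p5(*q),z) for q in[(125,318),(242,318),(125,512),(242,512)]])
```

```text
front edge (array([0.5388, 0.2766, 0.2601]), [np.float64(0.0006907780504452842), np.float64(0.0006907780504451045)])
band end top (array([0.5172, 0.2861, 0.2294]), [np.float64(0.0008453779431559874), np.float64(0.0008453779431560229)])
band low (array([0.4974, 0.2953, 0.1888]), [np.float64(3.894095525341036e-05), np.float64(3.894095525354005e-05)])
handle end near (array([0.5365, 0.2051, 0.0928]), [np.float64(0.0027471801967517144), np.float64(0.0027471801967518163)])
handle far (array([0.5495, 0.2913, 0.1174]), [np.float64(0.0010035510330167804), np.float64(0.0010035510330166273)])
(20, 135) [0.4003 0.1506 0.111 ]
(545, 15) [0.4552 0.3937 0.111 ]
lid corner (array([0.4091, 0.1542, 0.1041]), [np.float64(0.0002841386095325213), np.float64(0.00028413860953263966)]) (array([0.4608, 0.3903, 0.1054]), [np.float64(0.00014830423726810518), np.float64(0.00014830423726812803)])
0.26 [array([0.5334, 0.2659, 0.26  ]), array([0.5431, 0.2869, 0.26  ]), array([0.5702, 0.2487, 0.26  ]), array([0.5803, 0.2705, 0.26  ])]
0.269 [array([0.5318, 0.2668, 0.269 ]), array([0.5411, 0.2871, 0.269 ]), array([0.5673, 0.2503, 0.269 ]), array([0.577 , 0.2713, 0.269 ])]
```

Block measured at centre (0.5565, 0.268), top z≈0.265 (rounded edges), axis 155.3°, which matches the current tool yaw. The lid's yaw is about -12.4°. Moving over and down.

servo_tool(motion="-0.02 -0.015 0 0 1;-0.03 -0.0225 0 0 1;-0.023 -0.017 0 0 1;-0.01 -0.008 0.01 0 1;0 0 0.03 0 1;0 0 0.03 0 1;0 0 0.02 0 1;0 0 0 0 1;0 0 0 0 1")

```text
t: 7.58
position: [0.5558, 0.2699, 0.4553]
tool_rot: [3.141, 0.0, 2.713]
force: [0.6, 0.1, -0.6]
grip_width: 1.002
```

Run:
```python
from h import *
st=ctrl.state();print(st['t'],st['position'],st['tool_rot'],st['joints'],abs(st['qvel']).max())
im=ctrl.get_image('wrist');cv2.imwrite('pics/w7.png',im)
f=lambda i:np.clip(i.astype(float)*3,0,255).astype(np.uint8)
cv2.imwrite('pics/w7e.png',f(im))
```

```text
7.575 [0.5558 0.2699 0.4553] [3.1407 0.0002 2.7131] [ 0.0323  0.4828 -0.819   1.5074  0.3588  1.3065  0.319 ] 0.010627616736162833
```

View pics/w7e.png

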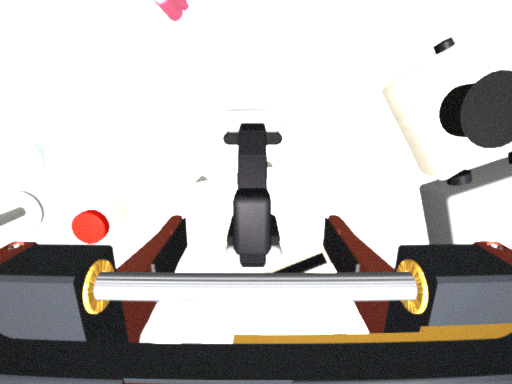

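The block is centred at x≈253, between fingers whose centre is about 255. Descending and closing.

servo_tool(motion="0 0.001 0.015 0 1;0 0 0.012 0 1;0 0 0 0 1;0 0 0 0 0;0 0 0 0 0;0 0 0 0 0;0 0 0 0 0;0 0 0 0 0;0 0 0 0 0")

```text
t: 8.75
position: [0.5563, 0.2705, 0.4276]
tool_rot: [-3.142, 0.0, 2.713]
force: [-0.3, 0.6, 0.6]
grip_width: 0.354
```

servo_tool(motion="0 0 -0.005 0 0;0 0 -0.01 0 0;0 0 -0.015 0 0;0 0 -0.02 0 0;0 0 0 0 0;0 0 0 0 0")

```text
t: 9.5
position: [0.5562, 0.2704, 0.4774]
tool_rot: [-3.141, 0.0, 2.713]
force: [-0.2, 0.4, -2.1]
grip_width: 0.295
```

Run:
```python
from h import *
st=ctrl.state();print(st['t'],st['position'],st['tool_rot'],st['grip_width'],st['force'],st['ft_torque'],abs(st['qvel']).max())
im=ctrl.get_image('wrist')
f=lambda i:np.clip(i.astype(float)*2,0,255).astype(np.uint8)
cv2.imwrite('pics/w8e.png',f(im))
crop(ctrl.get_image('scene'),220,60,420,240,4,'pics/s8.png')
```

```text
9.5 [0.5562 0.2704 0.4774] [-3.1412  0.0001  2.7128] 0.2949791487528056 [-0.2242  0.4091 -2.1098] [ 0.0056 -0.065   0.0393] 0.011360985223836129
```

View pics/w8e.png

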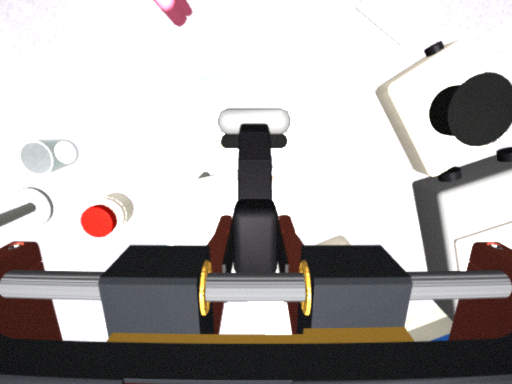

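View pics/s8.png

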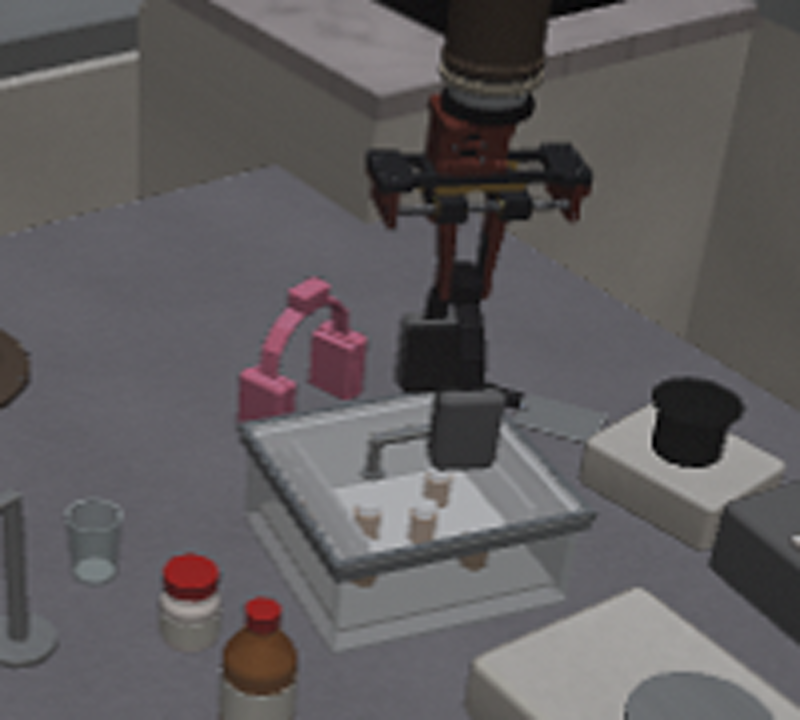

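Held: grip 26 mm, and about 2.2 N was added (0.22 kg). Lifting and carrying to the rail.

servo_tool(motion="0 0 -0.025 0 0;0 0 -0.03 0 0;0 0 -0.02 0 0;-0.005 -0.015 0 0 0;-0.01 -0.03 0 0 0;-0.014 -0.0425 0 0 0;-0.014 -0.0425 0 0 0;-0.014 -0.0425 0 0 0;-0.014 -0.0425 0 0 0;-0.014 -0.0425 0 0 0")

```text
t: 10.85
position: [0.5256, -0.0019, 0.551]
tool_rot: [-3.14, -0.002, 2.711]
force: [0.3, 0.4, -2.6]
grip_width: 0.294
```

servo_tool(motion="-0.014 -0.0425 0 0 0;-0.014 -0.0425 0 0 0;-0.014 -0.0425 0 0 0;-0.014 -0.0425 0 0.05 0;-0.01 -0.03 0 0.1 0;0 0 0 0.15 0;0 0 0 0.18 0;0 0 0 0.18 0;0 0 0 0.18 0;0 0 0 0.18 0")

```text
t: 12.1
position: [0.5008, -0.2092, 0.5509]
tool_rot: [-3.139, -0.001, 1.685]
force: [-1.1, -0.3, -2.3]
grip_width: 0.29
```

servo_tool(motion="0 0 0 0.18 0;0 0 0 0.18 0;0 0 0 0.18 0;0 0 0 0.18 0;0 0 0 0.18 0;0 0 0 0.18 0;0 0 0 0.18 0;0 0 0 0.15 0;0 0 0 0.07 0;0 0 0 0 0")

```text
t: 13.35
position: [0.501, -0.209, 0.5512]
tool_rot: [-3.141, 0.002, 0.212]
force: [-0.9, -0.4, -2.3]
grip_width: 0.292
```

servo_tool(motion="-0.005 0.015 0 -0.01 0;-0.006 0.022 0 0 0;-0.005 0.015 0 0 0;0 0 0 0 0;0 0 0 0 0;0 0 0 0 0")

```text
t: 14.1
position: [0.4977, -0.2615, 0.5528]
tool_rot: [-3.141, -0.0, 0.224]
force: [0.6, -0.5, -2.4]
grip_width: 0.292
```

Run:
```python
from h import *
import pickle
st=ctrl.state();print(st['t'],st['position'],st['tool_rot'],st['grip_width'],st['force'],st['ft_torque'],abs(st['qvel']).max())
im=ctrl.get_image('wrist');pickle.dump(st,open('w9.pkl','wb'));cv2.imwrite('pics/w9.png',im)
cv2.imwrite('pics/w9e.png',np.clip(im.astype(float)*1.7,0,255).astype(np.uint8))
crop(ctrl.get_image('scene'),120,80,320,260,4,'pics/s9.png')
```

```text
14.1 [ 0.4977 -0.2615  0.5528] [-3.1414 -0.0003  0.2243] 0.2920882282851847 [ 0.5561 -0.5105 -2.3894] [ 0.0061  0.045  -0.014 ] 0.004624044299332766
```

View pics/w9e.png

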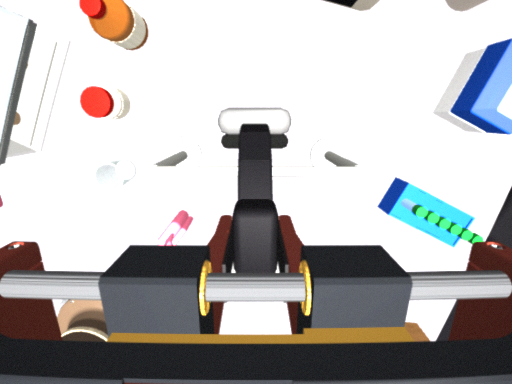

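View pics/s9.png

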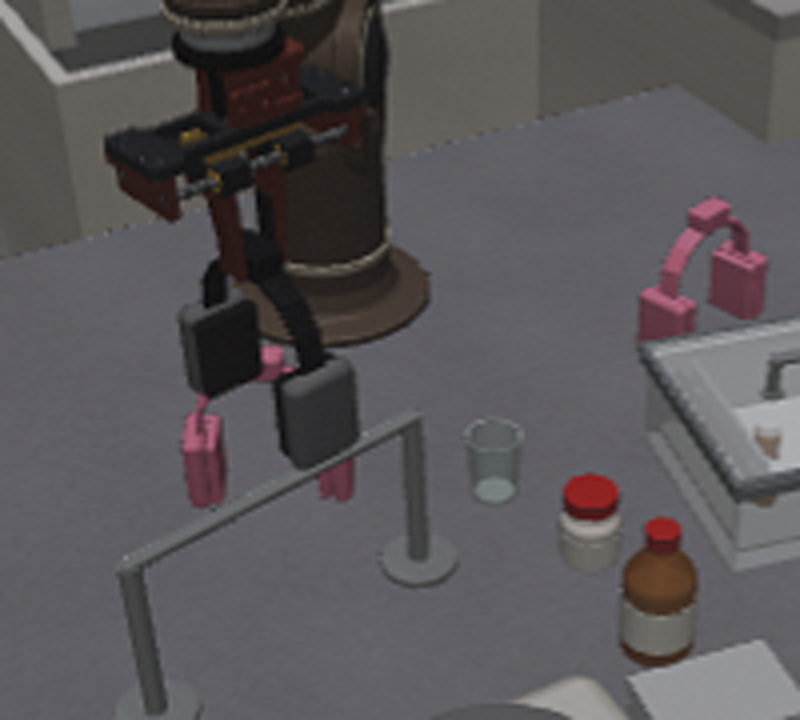

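The defenders are over the bar, with one cup each side. A pink look-alike sits nearby, so I'll check its clearance from the near cup.

Run:
```python
from h import *
T=cam('top');S=cam('scene')
crop(cv2.imread('pics/top0.png'),265,220,345,280,8,'pics/t3.png')
for uv in [(284,240),(319,255),(287,236),(283,246),(314,260)]:
    print(uv,onz(T,uv,.06))
r=np.radians(12.7);d=np.array([np.cos(r),np.sin(r)]);b=np.array([-d[1],d[0]]);m=np.array([.496,-.2635])
print('cup near corners',[m-d*.078+b*.03,m-d*.078-b*.03])
for z in [0,.04,.11]:
  P=[list(m-d*.078+b*.03)+[z],list(m-d*.078-b*.03)+[z]]
  print(z,(proj(T,P)-[265,220])*8)
```

```text
(284, 240) [ 0.3273 -0.1316  0.06  ]
(319, 255) [ 0.2597 -0.2767  0.06  ]
(287, 236) [ 0.3437 -0.145   0.06  ]
(283, 246) [ 0.3023 -0.1264  0.06  ]
(314, 260) [ 0.2397 -0.2546  0.06  ]
cup near corners [array([ 0.4133, -0.2514]), array([ 0.4265, -0.3099])]
0 [[354.9374  -2.5851]
 [458.843  -29.7774]]
0.04 [[364.9915  -7.3392]
 [471.5561 -35.2358]]
0.11 [[383.9015 -16.2848]
 [495.4585 -45.5045]]
```

View pics/t3.png

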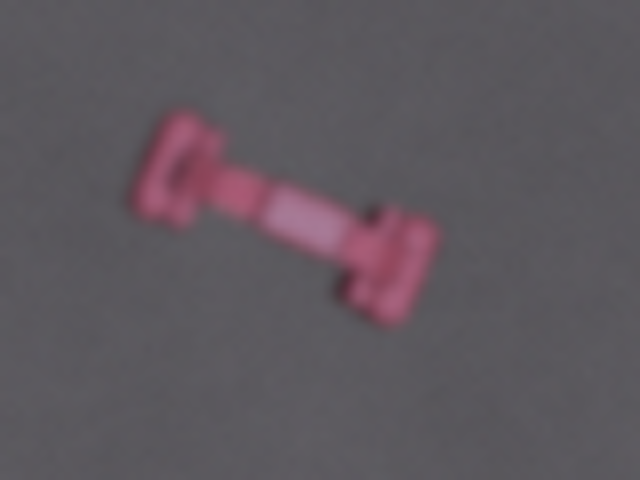

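Pink look-alike is at least 7 cm clear. Lowering to just above contact.

servo_tool(motion="-0.002 0 0.015 0 0;0 0 0.03 0 0;0 0 0.035 0 0;0 0 0.035 0 0;0 0 0.035 0 0;0 0 0.025 0 0;0 0 0.01 0 0;0 0 0 0 0;0 0 0 0 0")

```text
t: 15.32
position: [0.4959, -0.2629, 0.3687]
tool_rot: [3.141, -0.001, 0.223]
force: [-0.3, 0.5, -2.0]
grip_width: 0.294
```

Run:
```python
from h import *
st=ctrl.state();print(st['t'],st['position'],st['tool_rot'],st['grip_width'],st['force'],st['ft_torque'])
crop(ctrl.get_image('scene'),120,80,320,260,4,'pics/s10.png')
```

```text
15.325 [ 0.4959 -0.2629  0.3687] [ 3.1405 -0.0013  0.2228] 0.29445442297598395 [-0.338   0.5263 -1.9971] [ 0.0115 -0.047  -0.0483]
```

View pics/s10.png

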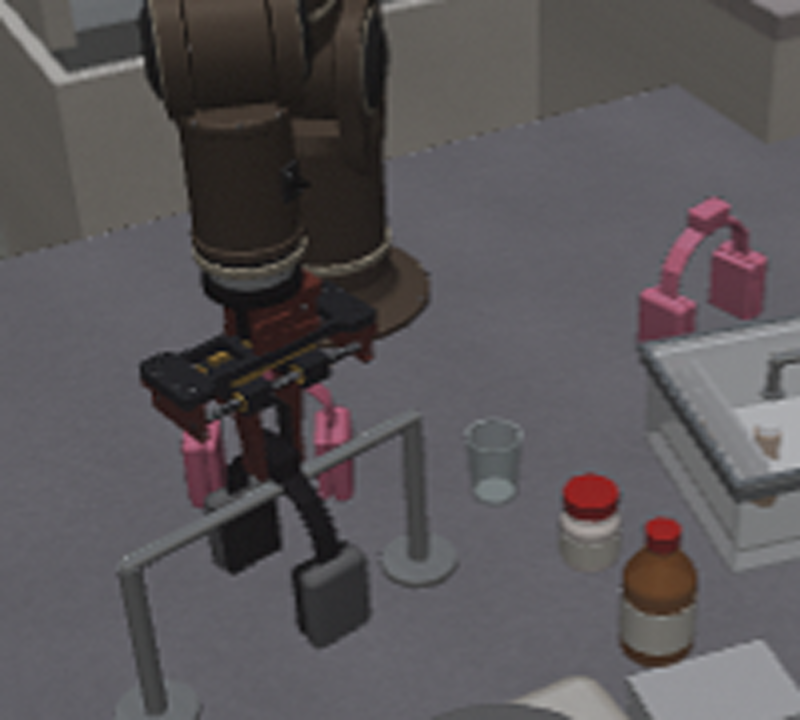

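The defenders straddle the bar, with a cup on each side. Next come slow contact steps.

servo_tool(motion="0 0 0.003 0 0;0 0 0.003 0 0;0 0 0.002 0 0;0 0 0 0 0;0 0 0 0 0")

```text
t: 16.0
position: [0.4956, -0.2628, 0.3597]
tool_rot: [3.142, -0.0, 0.223]
force: [-0.5, -0.0, -1.4]
grip_width: 0.295
```

servo_tool(motion="0 0 0.001 0 0;0 0 0.001 0 0;0 0 0 0 0;0 0 0 0 0")

```text
t: 16.5
position: [0.4956, -0.2628, 0.358]
tool_rot: [3.141, -0.0, 0.223]
force: [-2.0, 0.7, 2.4]
grip_width: 0.293
```

servo_tool(motion="0 0 0.001 0 0;0 0 0.001 0 0;0 0 0 0 0;0 0 0 0 0")

```text
t: 17.0
position: [0.4956, -0.2627, 0.3578]
tool_rot: [3.14, -0.001, 0.223]
force: [-7.1, 3.1, 18.4]
grip_width: 0.291
```

Contact at TCP z≈0.358: the crown is on the bar and the fingertips are about 4 mm above it. Backing off the press and releasing.

servo_tool(motion="0 0 -0.001 0 0;0 0 -0.0007 0 0;0 0 0 0 0;0 0 0 0 0")

```text
t: 17.5
position: [0.4957, -0.2628, 0.3579]
tool_rot: [3.141, -0.0, 0.223]
force: [-3.4, 1.8, 7.0]
grip_width: 0.29
```

servo_tool(motion="0 0 0 0 0.5;0 0 0 0 0.7;0 0 0 0 1;0 0 0 0 1;0 0 0 0 1;0 0 0 0 1")

```text
t: 18.25
position: [0.4956, -0.2629, 0.3573]
tool_rot: [3.142, -0.0, 0.223]
force: [-0.3, -0.2, 0.1]
grip_width: 0.936
```

Run:
```python
from h import *
st=ctrl.state();print(st['t'],st['position'],st['tool_rot'],st['grip_width'],st['force'],st['ft_torque'])
crop(ctrl.get_image('scene'),120,80,320,260,4,'pics/s11.png')
im=ctrl.get_image('wrist');cv2.imwrite('pics/w11e.png',np.clip(im.astype(float)*2,0,255).astype(np.uint8))
```

```text
18.25 [ 0.4956 -0.2629  0.3573] [ 3.1415 -0.0001  0.2228] 0.9356004344421183 [-0.2859 -0.2089  0.1365] [ 0.0015 -0.0383 -0.0044]
```

View pics/s11.png

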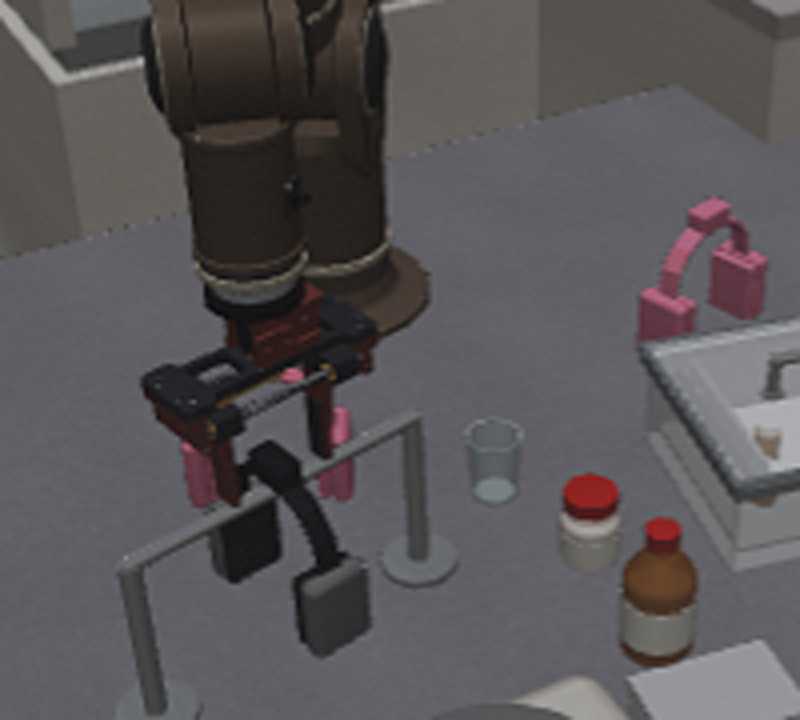

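View pics/w11e.png

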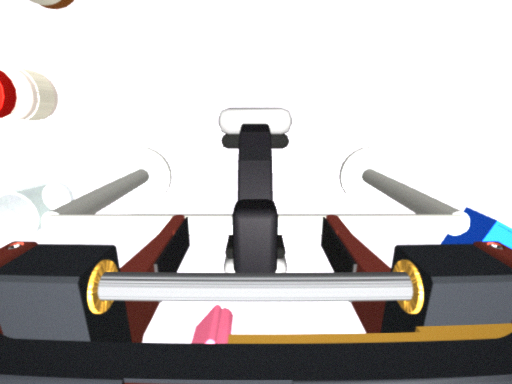

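Hung and released: wrist force is about 0 and the band is over the bar. Retracting up, then over to the lid.

servo_tool(motion="0 0 -0.01 0 1;0 0 -0.02 0 1;0 0 -0.04 0 1;0 0 -0.05 0 1;0 0 -0.04 0 1;0.005 -0.012 0 0 1;0.012 -0.036 0 0 1;0.014 -0.044 0 0 1;0.014 -0.044 0 0 1;0.014 -0.044 0 0 1")

```text
t: 19.6
position: [0.513, -0.0723, 0.5169]
tool_rot: [-3.141, 0.001, 0.223]
force: [-0.1, 0.1, -0.4]
grip_width: 1.001
```

servo_tool(motion="0.014 -0.044 0 0 1;0.014 -0.044 0 0 1;0.014 -0.044 0 0 1;0.014 -0.044 0 0 1;0.014 -0.044 0 0 1;0.014 -0.044 0 0 1;0.012 -0.036 0 -0.1 1;0 0 0 -0.18 1;0 0 0 -0.18 1;0 0 0 -0.18 1")

```text
t: 20.85
position: [0.5402, 0.2401, 0.5167]
tool_rot: [-3.141, 0.001, 0.87]
force: [0.4, -1.1, -0.6]
grip_width: 1.002
```

servo_tool(motion="0 0 0 -0.18 1;0 0 0 -0.18 1;0 0 0 -0.13 1;0 0 0 0 1;0 0 0 0 1;0 0 0 0 1")

```text
t: 21.6
position: [0.5406, 0.2396, 0.5173]
tool_rot: [-3.142, 0.0, 1.351]
force: [0.3, 0.4, 0.0]
grip_width: 1.001
```

Run:
```python
from h import *
import pickle
st=ctrl.state();print(st['t'],st['position'],st['tool_rot'],st['joints'],abs(st['qvel']).max())
im=ctrl.get_image('wrist');cv2.imwrite('pics/w12.png',im);pickle.dump(st,open('w12.pkl','wb'))
crop(ctrl.get_image('scene'),120,80,320,260,4,'pics/s12.png')
```

```text
21.6 [0.5406 0.2396 0.5173] [-3.1416  0.0001  1.3513] [ 0.0903  0.3916 -0.8209  1.476   0.2875  1.3986 -0.9615] 0.008112357847042834
```

View pics/w12.png

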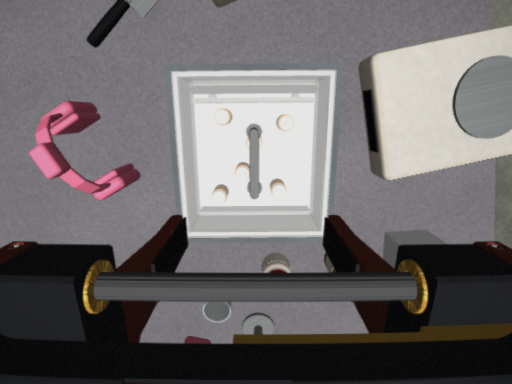

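View pics/s12.png

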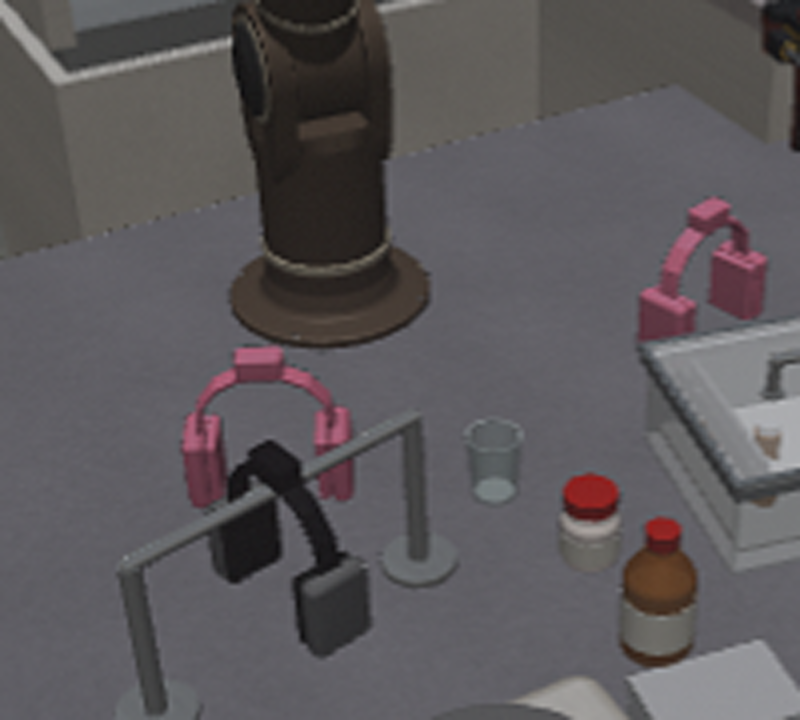

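The defenders hang well. In w12 the handle runs vertically from (254,128) to (254,194). I'll take a second view from a shifted spot.

servo_tool(motion="-0.01 0.025 0 0 1;-0.02 0.04 0 0 1;-0.01 0.025 0 0 1;0 0 0 0 1;0 0 0 0 1;0 0 0 0 1")

```text
t: 22.45
position: [0.6193, 0.1818, 0.5176]
tool_rot: [3.141, -0.0, 1.354]
force: [-0.3, -0.2, 0.0]
grip_width: 0.999
```

Run:
```python
from h import *
import pickle
st=ctrl.state();print(st['t'],st['position'],st['tool_rot'],abs(st['qvel']).max())
im=ctrl.get_image('wrist');cv2.imwrite('pics/w13.png',im);pickle.dump(st,open('w13.pkl','wb'))
a=cv2.imread('pics/w12.png')
A=cam('wrist',pickle.load(open('w12.pkl','rb')));B=cam('wrist',st)
print(proj(A,[.543,.2485,.149]),proj(B,[.543,.2485,.149]))
crop(a,160,60,350,245,3,'pics/w12c.png');crop(im,100,40,290,225,3,'pics/w13c.png')
```

```text
22.45 [0.6193 0.1818 0.5176] [ 3.1414 -0.0002  1.3542] 0.003592009142700828
[[255.1791 165.1275]] [[183.9571 134.2011]]
```

View pics/w12c.png

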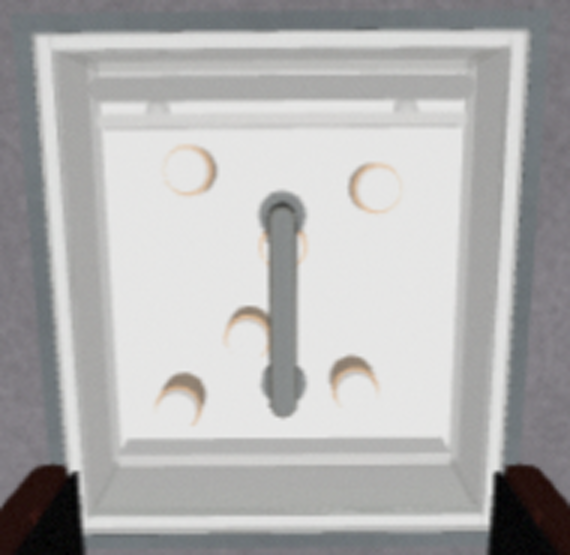

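View pics/w13c.png

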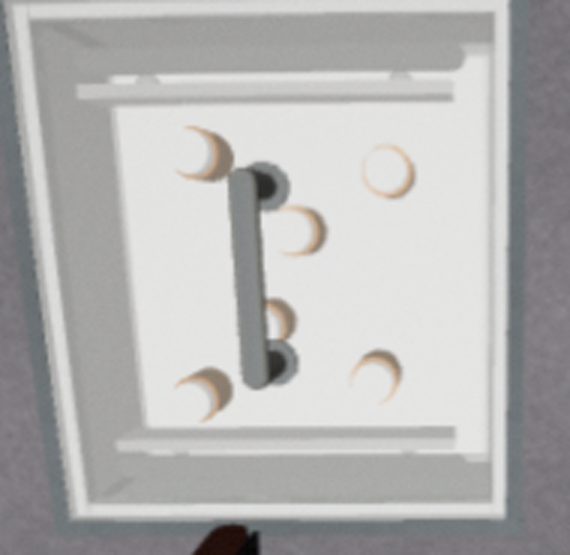

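Run:
```python
from h import *
import pickle
A=cam('wrist',pickle.load(open('w12.pkl','rb')));B=cam('wrist',pickle.load(open('w13.pkl','rb')))
a=lambda x,y:(x/3+160,y/3+60)
b=lambda x,y:(x/3+100,y/3+40)
f=tri((A,a(282,204)),(B,b(242,168)));n=tri((A,a(284,416)),(B,b(257,388)))
print(f,n);d=f[0]-n[0];m=(f[0]+n[0])/2;print('mid',m,np.linalg.norm(d),np.degrees(np.arctan2(d[1],d[0])))
# lid rim corners (white = box rim z~.103)
c=[tri((A,a(x,y)),(B,b(u,v))) for (x,y),(u,v) in [((38,38),(12,6)),((525,34),(505,2)),((490,522),(500,512)),((85,524),(75,514))]]
P=np.array([q[0] for q in c]);print(P,[q[1][0] for q in c],P.mean(0))
for i,j in[(3,0),(2,1),(0,1),(3,2)]:
    e=P[j]-P[i];print(np.linalg.norm(e),np.degrees(np.arctan2(e[1],e[0])))
```

```text
(array([0.5515, 0.2941, 0.1469]), [np.float64(0.00041933978742258993), np.float64(0.00041933978742290907)]) (array([0.5326, 0.2048, 0.1492]), [np.float64(0.0001559037590868794), np.float64(0.00015590375908674207)])
mid [0.542  0.2494 0.148 ] 0.0913202256776286 78.02132384517337
[[0.4609 0.3878 0.1056]
 [0.6731 0.3412 0.1053]
 [0.622  0.1095 0.1011]
 [0.4206 0.1617 0.1217]] [np.float64(5.4849937926257686e-05), np.float64(0.0009098702577993597), np.float64(3.1735555652301176e-05), np.float64(0.0014691917755361608)] [0.5441 0.25   0.1084]
0.23020503401660572 79.88953909002234
0.23730410176092495 77.57555083925288
0.2172464546444548 -12.385168605682956
0.20913119279230566 -14.535243030995641
```

Handle mid (0.542, 0.249, 0.148), 77.7° — its height and yaw agree with the text and the earlier measurement. Hovering above it.

servo_tool(motion="0.01 -0.02 0 0 1;0.015 -0.03 0.02 0 1;0.015 -0.025 0.035 0 1;0.009 -0.0145 0.04 0 1;0 0 0.03 0 1;0 0 0.02 0 1;0 0 0 0 1;0 0 0 0 1;0 0 0 0 1")

```text
t: 23.62
position: [0.5434, 0.2484, 0.3736]
tool_rot: [3.14, -0.001, 1.352]
force: [0.5, 0.1, -0.4]
grip_width: 1.004
```

Run:
```python
from h import *
st=ctrl.state();print(st['t'],st['position'],st['tool_rot'],abs(st['qvel']).max())
im=ctrl.get_image('wrist');cv2.imwrite('pics/w14.png',im)
```

```text
23.625 [0.5434 0.2484 0.3736] [ 3.1401 -0.0012  1.3524] 0.005365863979039143
```

View pics/w14.png

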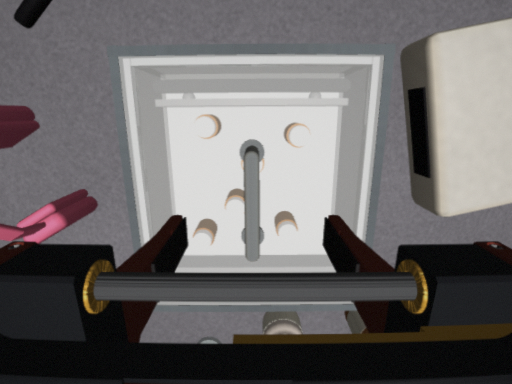

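The bar is at x≈252 against a gripper centre of about 255, which is well centred. Descending and closing.

servo_tool(motion="0.001 -0.001 0.015 0 1;0 0 0.022 0 1;0 0 0.015 0 1;0 0 0.0095 0 1;0 0 0 0 1;0 0 0 0 1")

```text
t: 24.42
position: [0.5425, 0.2496, 0.3114]
tool_rot: [3.141, -0.001, 1.353]
force: [0.1, -0.1, -0.2]
grip_width: 1.005
```

servo_tool(motion="0 0 0 0 0;0 0 0 0 0;0 0 0 0 0;0 0 0 0 0;0 0 0 0 0;0 0 0 0 0;0 0 0 0 0;0 0 0 0 0;0 0 0 0 0;0 0 0 0 0")

```text
t: 25.68
position: [0.5422, 0.2495, 0.3108]
tool_rot: [-3.141, 0.0, 1.353]
force: [-0.9, 0.1, 1.6]
grip_width: 0.128
```

Run:
```python
from h import *
st=ctrl.state();print(st['t'],st['position'],st['tool_rot'],st['grip_width'],st['force'],st['ft_torque'])
im=ctrl.get_image('wrist');cv2.imwrite('pics/w15.png',im)
```

```text
25.675 [0.5422 0.2495 0.3108] [-3.1412  0.0001  1.353 ] 0.1280745072859857 [-0.9148  0.0989  1.598 ] [-0.0033  0.3272  0.0477]
```

View pics/w15.png

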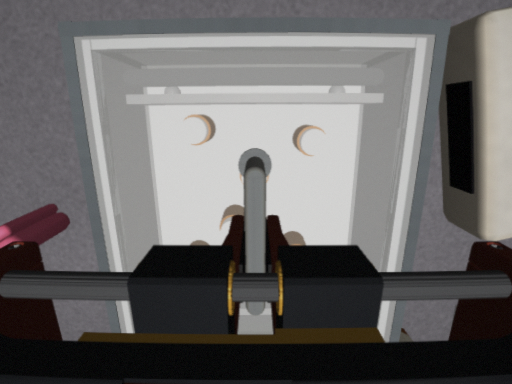

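Gripped (about 11.5 mm). Now the slow breakaway, with baseline z=0.3108.

servo_tool(motion="0 0 -0.001 0 0;0 0 -0.001 0 0;0 0 -0.001 0 0;0 0 -0.0005 0 0;0 0 0 0 0")

```text
t: 26.35
position: [0.5422, 0.2487, 0.3132]
tool_rot: [-3.14, 0.002, 1.352]
force: [1.5, -0.8, -18.4]
grip_width: 0.128
```

servo_tool(motion="0 0 -0.001 0 0;0 0 -0.001 0 0;0 0 -0.0005 0 0;0 0 0 0 0")

```text
t: 26.85
position: [0.5424, 0.2499, 0.3175]
tool_rot: [3.141, -0.001, 1.353]
force: [-0.1, 0.5, -11.2]
grip_width: 0.126
```

servo_tool(motion="0 0 -0.001 0 0;0 0 -0.001 0 0;0 0 -0.001 0 0;0 0 0 0 0")

```text
t: 27.35
position: [0.5426, 0.2495, 0.3205]
tool_rot: [3.141, -0.001, 1.353]
force: [0.7, -0.6, -6.4]
grip_width: 0.128
```

Seal broke smoothly: the peak reading was about 18 N, now falling. I'll keep on to 30 mm.

servo_tool(motion="0 0 -0.002 0 0;0 0 -0.002 0 0;0 0 -0.003 0 0;0 0 -0.003 0 0;0 0 -0.003 0 0;0 0 -0.003 0 0;0 0 -0.003 0 0;0 0 -0.0015 0 0;0 0 0 0 0;0 0 0 0 0")

```text
t: 28.6
position: [0.5424, 0.2494, 0.3402]
tool_rot: [-3.141, 0.0, 1.353]
force: [0.3, -0.2, -4.1]
grip_width: 0.127
```

Run:
```python
from h import *
import pickle
st=ctrl.state();print(st['t'],st['position'],st['tool_rot'],st['grip_width'],st['force'],st['ft_torque'],abs(st['qvel']).max())
im=ctrl.get_image('wrist');cv2.imwrite('pics/w16.png',im);pickle.dump(st,open('w16.pkl','wb'))
s=ctrl.get_image('scene');cv2.imwrite('pics/s16.png',s)
crop(s,250,80,400,230,5,'pics/s16c.png')
```

```text
28.6 [0.5424 0.2494 0.3402] [-3.1414  0.0001  1.3528] 0.12670830397855096 [ 0.3107 -0.1765 -4.1072] [-0.0611 -0.0729 -0.0342] 0.0018970767782315878
```

View pics/s16c.png

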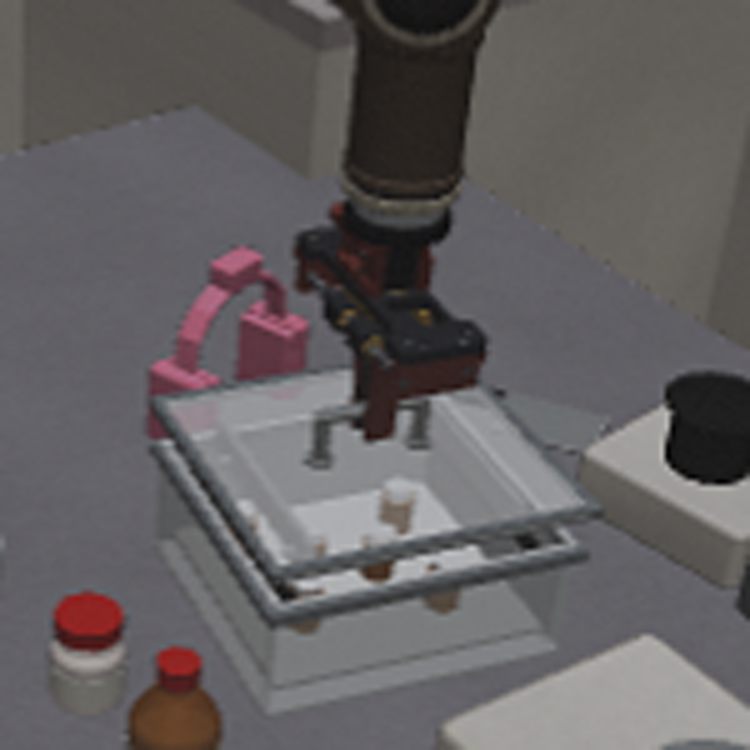

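View pics/w16.png

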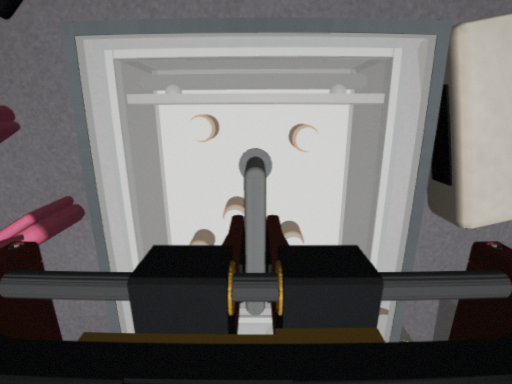

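The lid sits about 29 mm above closed and looks the same relative to the wrist as before the lift, so it's level with no slip. It carries only its weight (4.1 N). One last steadiness check.

servo_tool(motion="0 0 -0.0005 0 0;0 0 0 0 0;0 0 0 0 0;0 0 0 0 0;0 0 0 0 0;0 0 0 0 0;0 0 0 0 0;0 0 0 0 0")

```text
t: 29.7
position: [0.5424, 0.2494, 0.3408]
tool_rot: [3.142, 0.0, 1.353]
force: [-0.2, -0.6, -4.9]
grip_width: 0.125
```

Run:
```python
from h import *
st=ctrl.state();print(st['t'],st['position'],st['tool_rot'],st['grip_width'],st['force'],st['ft_torque'],abs(st['qvel']).max())
im=ctrl.get_image('wrist');a=cv2.imread('pics/w16.png');print('diff',cv2.absdiff(im,a).mean())
s=ctrl.get_image('scene');cv2.imwrite('pics/s17.png',s)
cv2.imwrite('pics/s17b.png',cv2.resize(s,(768,576)))
```

```text
29.7 [0.5424 0.2494 0.3408] [3.1416 0.     1.3528] 0.12495206713001047 [-0.1929 -0.5568 -4.9482] [-0.077  -0.1189 -0.0017] 0.0013302515411411568
diff 1.8186764187282987
```

View pics/s17b.png

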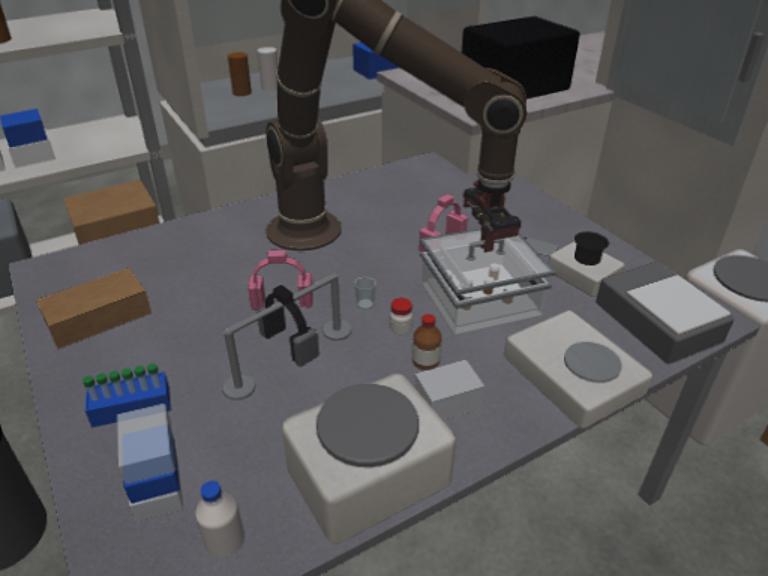

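The defenders hang on the rail, the lid is held level about 30 mm up, and the bystanders look untouched.

```bash
python3 -c "
from plant import ctrl
print(ctrl.hand_in())"
```

```text
the job is handed in; nothing more can be done
None
```

I hung the black ear defenders over the middle of the rail's bar, one cup on each side, and let go. I then pulled the lid slowly off its seal and handed the job in at about 30 s, with the lid still held about 30 mm above closed.

What the last checks showed:
- **Defenders:** after release the wrist force was about 0 N. The last scene picture shows them still hanging straight, with the band over the bar.
- **Seal:** the highest pull I read was about 18 N, roughly 2.4 mm into the lift. I raised the lid in small steps, and the force then dropped steadily to the lid's own weight.
- **Lid:** the final position is 30.0 mm above where I gripped it, with the tool vertical and the joints still. The wrist force is 4 to 5 N, so only the gripper carries the lid. The wrist picture looks the same relative to the gripper as before the lift, so I saw no tilt or slip.
- **Other things on the bench:** the bystanders and the pink look-alikes look unmoved in the scene picture; I did not measure them.

Two readings were less clean:
- **Press on the bar:** lowering the defenders pressed the bar with up to about 18 N, plus a sideways force of about 7 N. I eased that to about 7 N before opening the gripper.
- **Early camera estimates:** the first measurements from the fixed cameras were off by 5 to 10 mm, so I used the wrist camera's instead. Those agreed with the stated heights to within about 3 mm, except the defenders' crown, which read 4 to 9 mm low because its edges are rounded. One box corner matched poorly and I did not use it.

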